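Load the reference disc into the moisture analyser

TASK

Seat the round metal reference disc fully home and flat in the round pocket of the grey sample carrier, while the carrier is still outside the moisture analyser; set the disc down rather than dropping it. Then, with the disc still seated, slide the carrier along the bench, without lifting it, into the analyser's bay until it rests squarely against the stop, and let go. Leave the square tile, the jar, the beaker and the pen basket where they are.

Things in the scene. Friction and masses are not known exactly. Their poses are not given: they have to be found in the camera images.
- disc: Round plain steel reference disc, 80 mm across and 10 mm thick, with a black upright cylindrical knob on its centre (24 mm across, from 10 to 40 mm above the underside) to hold it by. Origin: centre of the underside; z up.
- carrier: Loose grey plastic plate on the bench, 160 mm long (x), 130 wide (y), 22 high, 0.45 kg, with a round pocket in its top. A push lip (10 mm thick, 110 wide) rises along its near (-x) edge to 42 mm, outer face flush with the edge. It starts 90 to 140 mm short of home, nearly in line. Origin: centre of the underside; +x points to the analyser, z up.
- pocket (a point): Centre of the floor of the carrier's round pocket, 20 mm ahead (+x) of the carrier's origin and 14 mm above its underside; the pocket is black-lined, 84 mm across, 8 mm deep, its rim bevelled 2 mm. The seated disc's origin lies here.
- analyser: Fixed cream moisture analyser beyond the carrier. Its origin, on the bench, is where the carrier's origin lies when home; +x runs into the bay, away from the robot. Stop: the housing's flat front at x = +80 mm, 230 wide, 100 high. A sensor head, 110 wide, overhangs the bay from x = +35 mm on, 80 to 125 mm above the bench.
- bay_mouth (a point): Middle of the bay's flared mouth, on the bench, 10 mm before (-x) the analyser's origin. Steel guides 22 mm high and 12 thick stand each side: inner faces about 176 mm apart here, narrowing to 144 mm at 45 mm farther in, then parallel for 45 mm up to the stop. Axes as the analyser's.
- tile: Square steel tile, 80 by 80 mm, 10 mm thick, with the same knob as the disc; not wanted. Origin: centre of the underside.
- jar: Closed jar, 66 mm across, 100 mm high; bystander. Origin: centre of the underside.
- beaker: Glass beaker, 72 mm across, 95 mm high; bystander. Origin: centre of the underside.
- basket: Green pen basket, 85 by 85 mm, 90 mm high, pens to 155 mm; bystander. Origin: centre of the underside.

How it is judged:
By the outcome, as a careful person would: the job done as asked, in the order asked, and still so for the second after the job is handed in, with the robot touching nothing.
It also fails if it takes over 59 s, if anything falls off the work surface, if the arm or the gripper's body presses on something with over 40 N, if the wrist force passes 120 N, or if a joint passes its speed limit or range.

ROBOT

A 7-joint arm with a two-finger parallel gripper is mounted at the origin on the work surface. World frame = base frame: x ahead of the robot, y to its left, z up, the work surface at z = 0. Lengths are in m, angles in rad, forces in N, time in s.
With the tool pointing down it reaches from about 0.35 to 0.9 m from the base axis. Payload 8.1 kg.
Tool frame: the origin (TCP) lies at the very end of the fingers, on their centre line; the grasp point (between the pads) lies 19 mm behind it; z points along the fingers, y is the line along which they close (so a half turn about z gives the same grasp; the last joint's range is limited). The gripper opens to 92 mm and grips with 3 to 60 N. Pads are 19 mm wide; open, the fingers measure 130 mm over their backs; the gripper's body (75 mm by 190 mm) begins 47 mm behind the grasp point.
Start: joints at [1.032, 0.434, 0.025, 1.573, -0.012, 1.134, -0.075], TCP at [0.264, -0.567, 0.227] pointing down, gripper open.
Joint ranges: [-2.62, 2.62], [-0.44, 2.09], [-1.27, 1.32], [0.08, 2.57], [-1.32, 4.46], [0.12, 2], [-2.74, 2.74]. Speed limits (rad/s): [2.22, 2.22, 3.01, 3.01, 3.14, 3.14, 3.14].

INTERFACE

Orientations are given as a rotation vector (axis times angle).
In Python, from cell import observe, get_image, sign_off, find_in, trace, place_of gives the robot as it stands. The module is installed in compiled form; this text tells all that it offers.
- The arm moves only by the shell command python3 -m handwheel 'ROWS' [OPENING] [FORCE]. ROWS is JSON, a list of rows, each a list of 6 numbers: the shift along the tool's x, y, z each as a share of 0.02 m, from -1 to 1, then the turn, a rotation vector about the tool's x, y, z each as a share of 4 degrees, from -1 to 1. A call has 1 to 8 rows; each row shifts and turns the commanded pose from where the row before left it, along the tool's axes as they then stand; what a row does not reach is not made up. A row lasts 1/12 s, in which the tool goes at most 41.7 mm and 7.16 degrees, less where a joint would pass 70% of its speed; a pose out of reach is approached as far as the arm can. A call with a number of a shift or a turn outside -1 to 1 is refused whole. A call with a gripper value outside its range is refused whole. OPENING is the opening, from 0 (shut) to 1 (fully open), set as the call begins (- or left out, the last holds). The fingers move at their own pace and stop on an object; FORCE is the grip in N (left out, the last holds). Time passes only in rows, so rows that do not move let the fingers close. It gives the time, the measured TCP pose, the force, the opening and the grip force at its end, in the units of the state.
- observe(): the state, without advancing time (a new reading comes with each control period).
- get_image(name): name is "scene" or "side" or "wrist"; returns a dict with "image" (400x640x3 uint8, red, green, blue), "fx", "fy", "cx", "cy" (pixels), "position" and "orientation" of the camera in the world. Camera axes: x right, y down, z forward; pixel columns grow to the right and rows downward; lengths in m; the calibration is good to about 2 mm. A picture is of the moment at which its call begins. There is no depth.
- sign_off(): hands the job in; it is judged then, once.
Trained networks look in the newest picture that a camera, given by its name, has taken for a name from the list of things; names that differ only in an ending like _2 or _b are one class to them, and where a whole thing is asked for, a point or a joint stands for the part that bears it (a point fixed in the world has none). Each returns a list of dicts, best first, with "score" (0 to 1); they miss things now and then, are a little off and sometimes report something else, mostly with a low value. They report only what shows in the picture. A call takes as long as a camera call.
- find_in(label, camera): "rect" ([centre column, centre row, width, height] as shares, 0 to 1, of the picture: columns of its width, rows of its height, round what is visible of it).
- trace(label, camera): "region" (400x640 bool, what is visible of it) and "rect" ([centre column, centre row, width, height] as shares, 0 to 1, of the picture: columns of its width, rows of its height, round what is visible of it).
- place_of(label, camera): "point" ([column, row] as shares, 0 to 1, of the picture: columns of its width, rows of its height: a listed point, or the origin of a listed thing).
The state is a dict: "clock": time; "joints": joint angles; "dq": joint speeds; "joint_efforts": joint torques, N m; "position": TCP position; "ee_rot": TCP orientation; "force": force on the tool from outside, world axes, zero at the start; "ft_torque": the same for the moment, N m; "width": opening from 0.0 (shut) to 1.0 (fully open); "gripper_force": force on a finger pad.
Only numpy, scipy, OpenCV 4.12 (cv2) and the standard library are available. Lean on these libraries where they do the work, as an engineer would, in place of code of your own. Each camera call takes 0.05 s, during which the arm holds its last target. There are 200 camera calls.

## Working session

There is one attempt and no reset: what is moved stays moved. The work goes in short steps, Python scripts to look and compute and a shell command to move; the robot and the scene stay as the last step left them, time stands still between calls to the robot, and variables do not carry over. Pictures are saved under pics/ and viewed, at most 14 in all, crops included, and the job is handed in when it is done.

```bash
mkdir -p pics; cat > h.py <<'E'
import numpy as np, cv2
from scipy.spatial.transform import Rotation as R
from cell import observe,get_image,find_in,trace,place_of,sign_off
def rot(o):
    o=np.array(o,float)
    if o.shape==(3,3): return o
    return (R.from_rotvec(o) if o.size==3 else R.from_quat(o)).as_matrix()
def ray(im,u,v,z):
    d=rot(im["orientation"])@np.array([(u-im["cx"])/im["fx"],(v-im["cy"])/im["fy"],1]); p=np.array(im["position"])
    return p+d*(z-p[2])/d[2]
def proj(im,P):
    q=rot(im["orientation"]).T@(np.array(P)-np.array(im["position"])); return np.array([im["fx"]*q[0]/q[2]+im["cx"],im["fy"]*q[1]/q[2]+im["cy"]])
def save(im,n): cv2.imwrite("pics/"+n+".png",im["image"][:,:,::-1])
E
python3 - <<'E'
from h import *
s=observe();print(s)
for c in["scene","side"]:
    im=get_image(c);save(im,c+"0");print(c,im["position"],im["orientation"],im["fx"])
    for l in["disc","carrier","pocket","analyser","bay_mouth","tile","jar","beaker","basket"]:
        z=0.014 if l=="pocket" else 0
        for r in place_of(l,c)[:2]:
            u,v=r["point"];print(l,round(r["score"],2),np.round([u*640,v*400]),np.round(ray(im,u*640,v*400,z),3))
E
```

```text
{'clock': 0.0, 'joints': array([ 1.03238992,  0.43526469,  0.02498467,  1.57408782, -0.01159286,
        1.13396212, -0.0750848 ]), 'dq': array([-0.00023088, -0.00179652,  0.00052743, -0.00060957, -0.00081661,
        0.00189519,  0.00099961]), 'joint_efforts': array([ 1.12984999e-03, -6.67850661e+01,  9.85504277e-01, -3.14458001e+01,
       -6.05729758e-02,  4.28267370e-02,  1.73773769e-04]), 'position': array([ 0.26356982, -0.56615935,  0.22592277]), 'ee_rot': array([-3.06586084e+00, -6.78739379e-01,  7.71138727e-04]), 'force': array([-0.01536979,  0.61723842, -0.65279817]), 'ft_torque': array([-0.04181531,  0.01435161,  0.02403337]), 'gripper_force': 0.0, 'width': 0.9981865393553787}
scene [ 1.21443034 -0.0434308   1.07802153] [-1.96668434 -1.81954712  0.52581973] 478.43200081132363
disc 0.89 [423. 186.] [0.523 0.309 0.   ]
carrier 0.91 [312. 222.] [ 0.61 -0.    0.  ]
pocket 0.68 [310. 227.] [ 0.632 -0.006  0.014]
analyser 0.67 [314. 260.] [ 0.717 -0.003  0.   ]
tile 0.6 [180. 174.] [ 0.431 -0.351  0.   ]
jar 0.63 [427. 249.] [0.709 0.28  0.   ]
beaker 0.8 [172. 263.] [ 0.697 -0.352  0.   ]
basket 0.97 [472. 217.] [0.628 0.417 0.   ]
side [-0.16060682  0.72319987  0.64841669] [-0.97449848  2.22190353 -1.29304645] 496.8532343498462
disc 0.63 [231. 282.] [0.51  0.312 0.   ]
carrier 0.6 [312. 209.] [0.607 0.001 0.   ]
pocket 0.77 [306. 197.] [ 0.643 -0.011  0.014]
tile 0.81 [451. 189.] [ 0.431 -0.342  0.   ]
tile 0.27 [377. 159.] [ 0.683 -0.333  0.   ]
jar 0.67 [195. 234.] [0.704 0.277 0.   ]
beaker 0.61 [375. 160.] [ 0.685 -0.328 -0.   ]
basket 0.95 [153. 273.] [0.642 0.412 0.   ]
```

View pics/scene0.png

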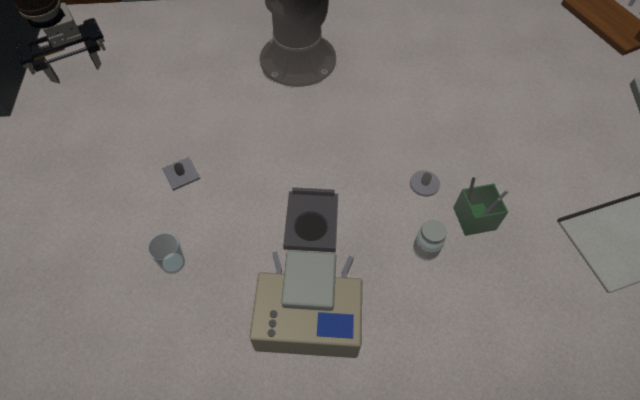

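View pics/side0.png

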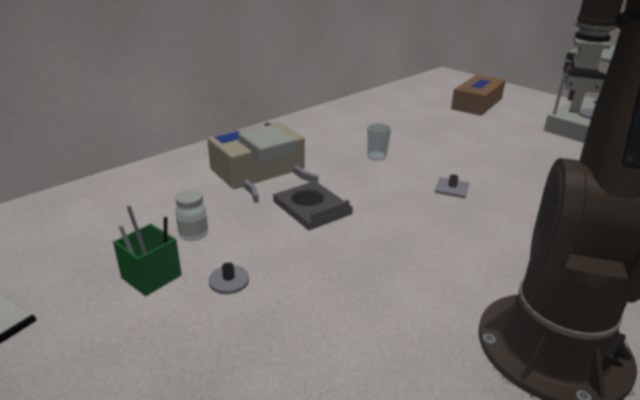

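Scene: disc at (425,183), tile at (181,173), carrier with dark pocket at (311,226), bay guides at (278,263) and (348,266). The network's positions agree with this. I'll go over the carrier for a wrist view first.

```bash
A='python3 -m handwheel'
python3 -m handwheel '[[0.5,-0.38,-0.3,0,0,0],[1,-0.75,-0.3,0,0,0],[1,-0.75,-0.3,0,0,0],[1,-0.75,-0.3,0,0,0],[1,-0.75,-0.3,0,0,0],[1,-0.75,-0.3,0,0,0],[1,-0.75,-0.3,0,0,0],[1,-0.75,-0.3,0,0,0]]' >/dev/null
python3 -m handwheel '[[1,-0.75,-0.1,0,0,0],[1,-0.75,0,0,0,0],[1,-0.75,0,0,0,0],[1,-0.75,0,0,0,0],[1,-0.75,0,0,0,0],[1,-0.75,0,0,0,0],[1,-0.75,0,0,0,0],[1,-0.75,0,0,0,0]]'
python3 -m handwheel '[[1,-0.75,0,0,0,0],[1,-0.75,0,0,0,0],[1,-0.75,0,0,0,0],[1,-0.75,0,0,0,0],[1,-0.75,0,0,0,0],[1,-0.75,0,0,0,0],[0.5,-0.38,0,0,0,0],[0,0,0,0,0,0]]'
python3 - <<'E'
from h import *
s=observe();print(s["position"],s["ee_rot"],s["joints"])
im=get_image("wrist");save(im,"w1");print(im["position"],im["orientation"],im["fx"])
for l in["carrier","pocket","analyser","bay_mouth"]:
    z=0.014 if l=="pocket" else 0
    for r in place_of(l,"wrist")[:2]:
        u,v=r["point"];print(l,round(r["score"],2),np.round([u*640,v*400]),np.round(ray(im,u*640,v*400,z),4))
E
```

```text
clock: 2.33
position: [0.447, -0.2228, 0.2773]
ee_rot: [3.067, 0.68, 0.001]
force: [1.1, 0.0, -0.5]
width: 0.999
gripper_force: 0.0
clock: 3.0
position: [0.5242, -0.0776, 0.2771]
ee_rot: [-3.065, -0.687, -0.002]
force: [-0.2, 0.4, 0.2]
width: 1.003
gripper_force: 0.0
[ 0.52416218 -0.0776466   0.27708558] [-3.06450411e+00 -6.86828750e-01 -1.65785833e-03] [ 0.26153899  0.25876926 -0.2694743   1.7116965   0.07236692  1.18020015
 -1.15674711]
[ 0.59564472 -0.04399163  0.4367268 ] [ 2.43658592 -1.54518063 -0.22836922] 312.26083867192466
carrier 0.75 [300.  79.] [ 0.6135 -0.0023  0.    ]
pocket 0.77 [309.  61.] [ 0.6366 -0.0065  0.014 ]
```

View pics/w1.png

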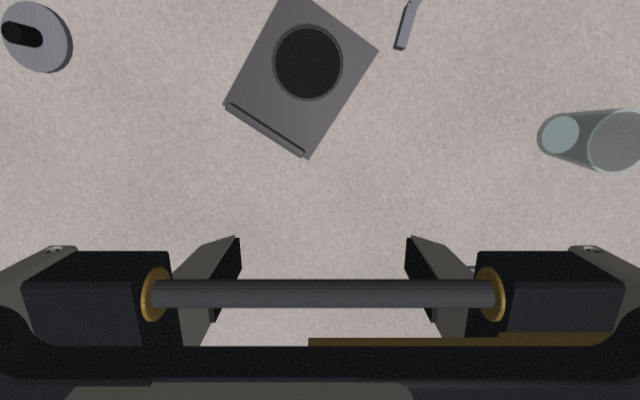

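Wrist picture: the pocket is at about (308,62), with the lip running (226,105)–(304,155). The disc is at (37,37), the right guide at (408,25). I'll fit the pocket and disc contours.

```bash
cat >> h.py <<'E'
def pocket(im,c,rad=55,thr=45,z=0.022):
    g=cv2.cvtColor(im["image"],cv2.COLOR_RGB2GRAY); m=np.zeros_like(g); cv2.circle(m,tuple(int(x) for x in c),rad,255,-1)
    b=((g<thr)&(m>0)).astype(np.uint8); cs,_=cv2.findContours(b,cv2.RETR_EXTERNAL,cv2.CHAIN_APPROX_NONE); k=max(cs,key=cv2.contourArea)
    pts=np.array([ray(im,*p[0],z)[:2] for p in k]); ctr,r=cv2.fitEllipse((pts*1e4).astype(np.float32))[:2]
    return np.array(ctr)/1e4,np.array(r)/1e4
E
python3 - <<'E'
from h import *
im=get_image("wrist")
for t in(35,45,55): print(pocket(im,(308,62),48,t,0.020))
T=lambda l:max(trace(l,"wrist"),key=lambda r:r["score"])
for l in["disc","carrier"]:
    r=T(l);m=r["region"].astype(np.uint8);print(l,r["score"],m.sum())
    cs,_=cv2.findContours(m,cv2.RETR_EXTERNAL,cv2.CHAIN_APPROX_NONE);k=max(cs,key=cv2.contourArea)
    pts=np.array([ray(im,*p[0],0.008 if l=="disc" else .02)[:2] for p in k])*1e4
    if l=="disc": print(cv2.fitEllipse(pts.astype(np.float32)))
    else: print(cv2.minAreaRect(pts.astype(np.float32)), [np.round(q[0]) for q in cv2.approxPolyDP(k,6,True)])
print([ (r["score"],np.round(ray(im,r["point"][0]*640,r["point"][1]*400,0),4)) for r in place_of("disc","wrist")])
E
```

```text
(array([ 0.63279731, -0.00536529]), array([0.07716581, 0.07797734]))
(array([ 0.63260435, -0.00524242]), array([0.07834245, 0.07887556]))
(array([ 0.63287749, -0.00478468]), array([0.07918924, 0.08093442]))
disc 0.72 3930
((5176.84912109375, 3100.3291015625), (806.221435546875, 835.8905029296875), 27.58424949645996)
carrier 0.67 14656
((6107.68017578125, -15.1795654296875), (1319.59814453125, 1664.041748046875), 82.2695541381836) [array([269,   0], dtype=int32), array([218, 103], dtype=int32), array([303, 156], dtype=int32), array([373,  46], dtype=int32), array([312,   0], dtype=int32)]
[(0.61, array([0.5145, 0.314 , 0.    ]))]
```

```bash
python3 -m handwheel '[[0.4,-0.89,0,0,0,0],[0.4,-0.89,0,0,0,0],[0.4,-0.89,0,0,0,0],[0.4,-0.89,0,0,0,0],[0.4,-0.89,0,0,0,0],[0.4,-0.89,0,0,0,0],[0.4,-0.89,0,0,0,0],[0.4,-0.89,0,0,0,0]]' 
python3 -m handwheel '[[0.4,-0.89,0,0,0,0],[0.4,-0.89,0,0,0,0],[0.4,-0.89,0,0,0,0],[0.4,-0.89,0,0,0,0],[0,0,0,0,0,0]]'
python3 - <<'E'
from h import *
s=observe();print(s["position"],s["ee_rot"])
im=get_image("wrist");save(im,"w2")
for l in["disc"]:
    r=max(trace(l,"wrist"),key=lambda r:r["score"]);m=r["region"].astype(np.uint8);print(l,r["score"],m.sum(),np.array(r["rect"])*[640,400,640,400])
    cs,_=cv2.findContours(m,cv2.RETR_EXTERNAL,cv2.CHAIN_APPROX_NONE);k=max(cs,key=cv2.contourArea)
    pts=np.array([ray(im,*p[0],0.008)[:2] for p in k])*1e4
    print(cv2.fitEllipse(pts.astype(np.float32)))
    g=cv2.cvtColor(im["image"],cv2.COLOR_RGB2GRAY);b=((g<50)&(m>0)).astype(np.uint8)
    mm=cv2.moments(b);u,v=mm["m10"]/mm["m00"],mm["m01"]/mm["m00"];print("knob",u,v,ray(im,u,v,0.027))
E
```

```text
clock: 4.12
position: [0.5211, 0.0751, 0.2768]
ee_rot: [3.067, 0.678, 0.0]
force: [-0.3, -0.2, -0.1]
width: 1.001
gripper_force: 0.0
clock: 4.53
position: [0.5195, 0.1569, 0.2768]
ee_rot: [-3.063, -0.686, -0.001]
force: [-0.5, 1.7, 0.0]
width: 1.004
gripper_force: 0.0
[0.51952709 0.15693455 0.27684556] [-3.06345132e+00 -6.85570434e-01 -7.52901088e-04]
disc 0.59 3017 [215.808 118.4    59.392  63.6  ]
((5167.27734375, 3123.174072265625), (788.684814453125, 807.2973022460938), 31.165857315063477)
knob 211.2532981530343 117.97889182058047 [0.5172327  0.31243055 0.027     ]
```

```bash
python3 -m handwheel '[[0.4,-0.88,0.5,0,0,0],[0.4,-0.88,0.5,0,0,0],[0.4,-0.88,0.5,0,0,0],[0.4,-0.88,0.5,0,0,0],[0.4,-0.88,0.5,0,0,0],[0.4,-0.88,0.5,0,0,0],[0.4,-0.88,0.5,0,0,0],[0.4,-0.88,0.5,0,0,0]]' >/dev/null
python3 -m handwheel '[[0,0,0.5,0,0,0],[0,0,0.5,0,0,0],[0,0,0,0,0,0],[0,0,0,0,0,0]]' 
python3 - <<'E'
from h import *
s=observe();Rt=rot(s["ee_rot"]);print(Rt.T@(np.array([.517,.312,.015])-s["position"])/.02)
im=get_image("wrist");save(im,"w3")
E
```

```text
clock: 5.63
position: [0.5192, 0.3051, 0.1762]
ee_rot: [3.067, 0.675, -0.002]
force: [1.0, 0.2, 0.5]
width: 1.001
gripper_force: 0.0
[ 0.05729511 -0.37165799  8.05885424]
```

View pics/w3.png

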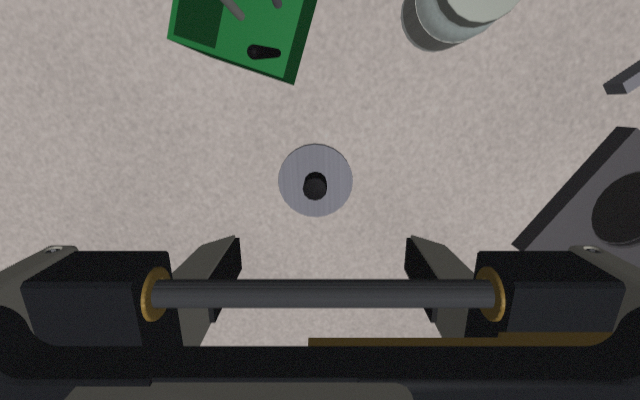

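Disc centred at (315,180), knob at (315,186), basket and jar well clear. Descending.

```bash
python3 -m handwheel '[[0,-0.2,1,0,0,0],[0.06,-0.17,1,0,0,0],[0,0,1,0,0,0],[0,0,1,0,0,0],[0,0,1,0,0,0],[0,0,1,0,0,0],[0,0,0.6,0,0,0],[0,0,0,0,0,0]]' 
python3 - <<'E'
from h import *
s=observe();Rt=rot(s["ee_rot"]);print(Rt.T@(np.array([.517,.312,.017])-s["position"])/.02)
im=get_image("wrist");save(im,"w4")
m=max(trace("disc","wrist"),key=lambda r:r["score"]);print(m["score"],np.array(m["rect"])*[640,400,640,400])
r=m["region"].astype(np.uint8);g=cv2.cvtColor(im["image"],cv2.COLOR_RGB2GRAY)
cs,_=cv2.findContours(r,cv2.RETR_EXTERNAL,cv2.CHAIN_APPROX_NONE);k=max(cs,key=cv2.contourArea)
print(cv2.fitEllipse(np.array([ray(im,*p[0],0.01)[:2] for p in k],dtype=np.float32)))
E
```

```text
clock: 6.35
position: [0.5162, 0.3128, 0.0429]
ee_rot: [3.066, 0.677, -0.004]
force: [-0.7, -0.5, 0.7]
width: 0.999
gripper_force: 0.0
[0.02418275 0.05178818 1.29505219]
0.92 [323.648 224.16  122.304 111.68 ]
((0.5173258781433105, 0.3127190172672272), (0.07972022891044617, 0.07998648285865784), 161.599365234375)
```

```bash
python3 -m handwheel '[[0.05,0,0.5,0,0,0],[0,0,0.4,0,0,0],[0,0,0.4,0,0,0],[0,0,0,0,0,0],[0,0,0,0,0,0]]'
python3 -m handwheel '[[0,0,0,0,0,0],[0,0,0,0,0,0],[0,0,0,0,0,0],[0,0,0,0,0,0],[0,0,0,0,0,0],[0,0,0,0,0,0],[0,0,0,0,0,0],[0,0,0,0,0,0]]' 0 35
python3 -m handwheel '[[0,0,0,0,0,0],[0,0,0,0,0,0],[0,0,0,0,0,0],[0,0,0,0,0,0]]'
```

```text
clock: 6.87
position: [0.5173, 0.3146, 0.0181]
ee_rot: [3.067, 0.679, -0.002]
force: [-0.2, 0.0, 0.2]
width: 0.997
gripper_force: 0.0
clock: 7.53
position: [0.5177, 0.3149, 0.0187]
ee_rot: [3.067, 0.679, -0.0]
force: [0.9, -0.5, 0.7]
width: 0.474
gripper_force: 0.0
clock: 7.87
position: [0.5178, 0.3147, 0.0187]
ee_rot: [3.067, 0.679, -0.0]
force: [0.8, -0.3, -0.8]
width: 0.254
gripper_force: 35.0
```

```bash
python3 -m handwheel '[[0,0,-0.4,0,0,0],[0,0,-0.8,0,0,0],[0,0,-1,0,0,0],[0,0,-1,0,0,0],[0,0,-1,0,0,0],[0,0,-1,0,0,0],[0,0,-1,0,0,0],[0,0,0,0,0,0]]'
python3 -m handwheel '[[0,0.5,0,0,0,1],[0,0.5,0,0,0,1],[0,0.6,0,0,0,1],[0,0.8,0,0,0,1],[0,0.8,0,0,0,1],[0,0.8,0,0,0,1],[0.3,0.8,0,0,0,0.24],[0.3,0.8,0,0,0,0]]'
python3 -m handwheel '[[0.3,0.8,0,0,0,0],[0.3,0.8,0,0,0,0],[0.3,0.8,0,0,0,0],[0.3,0.8,0,0,0,0],[0.3,0.8,0,0,0,0],[0.3,0.8,0,0,0,0],[0,0.4,0,0,0,0],[0,0,0,0,0,0]]'
python3 - <<'E'
from h import *
s=observe();print(s["position"],s["ee_rot"],s["gripper_force"])
E
```

```text
clock: 8.53
position: [0.5191, 0.3164, 0.147]
ee_rot: [-3.065, -0.679, -0.008]
force: [1.0, -0.0, -2.7]
width: 0.254
gripper_force: 35.0
clock: 9.2
position: [0.5485, 0.2048, 0.1421]
ee_rot: [3.141, 0.002, -0.001]
force: [-0.7, 0.3, -3.0]
width: 0.252
gripper_force: 35.0
clock: 9.87
position: [0.5848, 0.0988, 0.1421]
ee_rot: [3.14, -0.004, -0.001]
force: [-0.7, -0.9, -3.3]
width: 0.25
gripper_force: 35.0
[0.58479112 0.09877583 0.14206913] [ 3.14002540e+00 -3.71668572e-03 -1.49410414e-03] 34.99900281429291
```

```bash
python3 -m handwheel '[[-0.3,0.7,-0.4,0,0,0],[-0.4,0.9,-0.4,0,0,0],[-0.4,0.9,-0.4,0,0,0],[-0.4,0.9,-0.4,0,0,0],[-0.4,0.9,-0.4,0,0,0],[-0.3,0.7,-0.4,0,0,0],[0,0.2,0,0,0,0],[0,0,0,0,0,0]]'
python3 - <<'E'
from h import *
s=observe();print(s["position"],s["ee_rot"],s["joints"])
im=get_image("wrist");save(im,"w5")
for l in["carrier","pocket","bay_mouth","analyser"]:
    z=0.014 if l=="pocket" else 0
    for r in place_of(l,"wrist")[:2]:
        u,v=r["point"];print(l,round(r["score"],2),np.round([u*640,v*400]),np.round(ray(im,u*640,v*400,z),4))
E
```

```text
clock: 10.53
position: [0.5406, -0.0027, 0.1912]
ee_rot: [3.141, -0.001, 0.002]
force: [-0.2, 0.6, -3.9]
width: 0.251
gripper_force: 35.0
[ 0.54061342 -0.00269875  0.19123507] [ 3.14135287e+00 -7.55073691e-04  1.70331348e-03] [ 0.1021166   0.34915617 -0.2561783   1.8106926   0.10408347  0.99371376
 -1.76733205]
carrier 0.62 [321. 112.] [ 0.6129 -0.0009  0.    ]
pocket 0.79 [325.  90.] [ 0.6346 -0.0055  0.014 ]
```

View pics/w5.png

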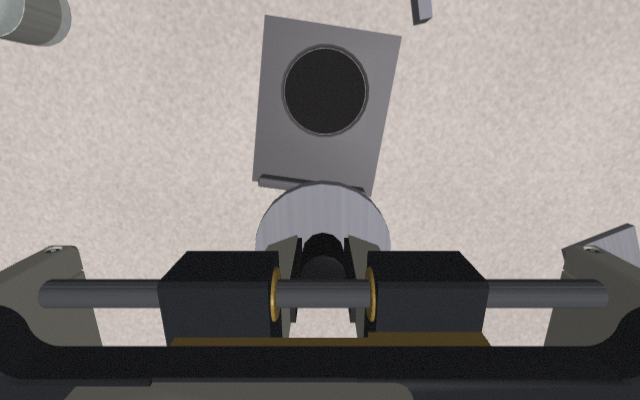

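The carrier is turned a few degrees clockwise; pocket at (325,90), held disc's front arc at (323,185). Now a precise fit.

```bash
python3 - <<'E'
from h import *
from scipy.optimize import least_squares
s=observe();P=np.array(s["position"])
im=get_image("wrist")
for t in(45,55,65): print(pocket(im,(325,90),54,t,0.021))
g=cv2.cvtColor(im["image"],cv2.COLOR_RGB2GRAY)
for u,v in[(266,15),(401,37)]: print(ray(im,u,v,.022))
# disc arc via trace
for r in trace("disc","wrist")[:1]:
    m=r["region"].astype(np.uint8);print(r["score"],np.array(r["rect"])*[640,400,640,400])
    cols=range(262,386,3);pts=[]
    for z in [P[2]-.0087]:
        for c in cols:
            v=np.where(m[:,c])[0]
            if len(v) and v[0]<235: pts.append(ray(im,c,v[0]-.5,z)[:2])
        pts=np.array(pts);f=least_squares(lambda q:np.hypot(*(pts-q[:2]).T)-.04,P[:2],loss="soft_l1",f_scale=.0005);print("disc rel tcp",f.x-P[:2],np.abs(f.fun).mean())
# carrier rect edge lines
r=trace("carrier","wrist")[0];m=r["region"].astype(np.uint8)
cs,_=cv2.findContours(m,cv2.RETR_EXTERNAL,cv2.CHAIN_APPROX_NONE);k=max(cs,key=cv2.contourArea)
print(r["score"],[tuple(q[0]) for q in cv2.approxPolyDP(k,5,True)])
for q in cv2.approxPolyDP(k,5,True): print(ray(im,*q[0],.022)[:2])
E
```

```text
(array([ 0.63270771, -0.0048459 ]), array([0.07813782, 0.07849745]))
(array([ 0.63265967, -0.00486819]), array([0.07834085, 0.07882286]))
(array([ 0.63249292, -0.00484256]), array([0.07858986, 0.0794952 ]))
[0.70011539 0.05236965 0.022     ]
[ 0.68187392 -0.07447799  0.022     ]
0.93 [322.048 230.36  131.712  98.92 ]
disc rel tcp [-0.00089103  0.0002581 ] 0.0003373103112677542
0.93 [(np.int32(268), np.int32(15)), (np.int32(254), np.int32(179)), (np.int32(280), np.int32(189)), (np.int32(339), np.int32(181)), (np.int32(373), np.int32(196)), (np.int32(404), np.int32(36))]
[0.70011831 0.05051049]
[0.54396333 0.07322725]
[0.53289935 0.04569875]
[ 0.54192357 -0.01817643]
[ 0.52517817 -0.05560379]
[ 0.68273133 -0.077251  ]
```

```bash
python3 -m handwheel '[[0.6,0.02,0.2,0,0,0],[0.9,0.02,0.8,0,0,0],[0.9,0.02,1,0,0,0],[0.9,0.02,1,0,0,0],[0.9,0.02,1,0,0,0],[0.45,0.02,1,0,0,0],[0,0,0.6,0,0,0],[0,0,0,0,0,0]]'
python3 - <<'E'
from h import *
s=observe();Rt=rot(s["ee_rot"]);print(Rt.T@(np.array([.6336,-.0050,.048])-s["position"])/.02, s["ee_rot"])
E
```

```text
clock: 11.6
position: [0.6321, -0.0047, 0.0751]
ee_rot: [3.141, 0.0, -0.009]
force: [-0.5, -0.3, -3.1]
width: 0.254
gripper_force: 35.0
[0.08233253 0.0154203  1.35252918] [ 3.14132647e+00  2.73576467e-04 -8.61500290e-03]
```

```bash
python3 -m handwheel '[[0.08,0,0.4,0,0,0],[0,0,0.4,0,0,0],[0,0,0.4,0,0,0],[0,0,0,0,0,0],[0,0,0,0,0,0],[0,0,0,0,0,0]]'
python3 - <<'E'
from h import *
s=observe();Rt=rot(s["ee_rot"]);print(s["position"],s["force"],Rt.T@(np.array([.6336,-.0050,.0327])-s["position"])/.02, s["ee_rot"])
im=get_image("wrist");save(im,"w6");cv2.imwrite("pics/w6c.png",cv2.resize(im["image"][90:310,200:460,::-1],None,fx=2.5,fy=2.5))
E
```

```text
clock: 12.1
position: [0.6355, -0.0046, 0.0553]
ee_rot: [3.142, 0.0, 0.001]
force: [-0.6, -0.5, -3.2]
width: 0.25
gripper_force: 35.0
[ 0.63554424 -0.00463682  0.05529309] [-0.64021911 -0.49148048 -3.2143583 ] [-0.0980628   0.01807374  1.12958234] [3.14152295e+00 1.12691023e-04 1.18101765e-03]
```

View pics/w6c.png

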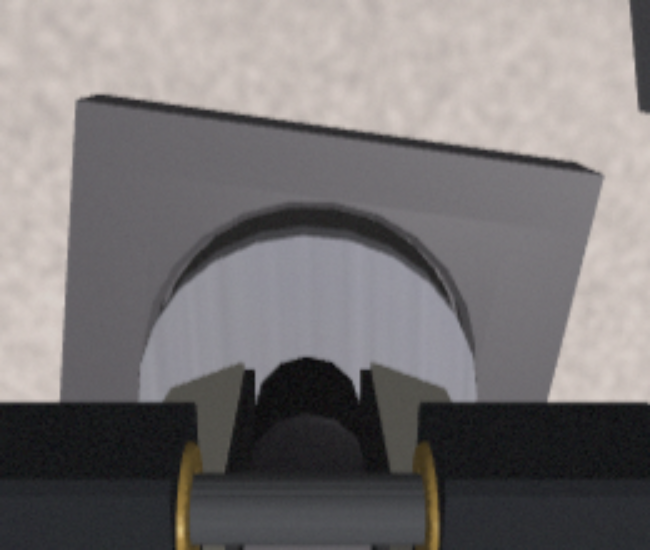

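The disc hovers over the pocket. Rim apex is at pixel (323,171), disc front apex at (323,184). Converting both to check centring.

```bash
python3 - <<'E'
from h import *
im=get_image("wrist");g=lambda x,y:(200+x/2.5,90+y/2.5)
from scipy.optimize import least_squares
fit=lambda pts,r:least_squares(lambda q:np.hypot(*(np.array(pts)-q[:2]).T)-r,[.63,0]).x
rim=[(308,203),(215,237),(165,290),(400,235),(447,285)]
print("rim",fit([ray(im,*g(*p),.022)[:2] for p in rim],.044))
d=[(308,235),(230,255),(180,290),(145,345),(390,258),(440,300),(470,345)]
print("disc",fit([ray(im,*g(*p),.0466)[:2] for p in d],.040))
m=max(trace("disc","wrist"),key=lambda r:r["score"])["region"]
pts=[ray(im,c,np.where(m[:,c])[0][0]-.5,.0466)[:2] for c in range(262,386,3) if m[:,c].any() and np.where(m[:,c])[0][0]<235]
print("disc tr",fit(pts,.04),"tcp",observe()["position"])
E
```

```text
rim [ 0.63002881 -0.00482454]
disc [ 0.63264104 -0.00449062]
disc tr [ 0.63485262 -0.00419766] tcp [ 0.63569511 -0.00459614  0.05535874]
```

Both methods agree: shift about -2.2 mm in x. Correct and descend slowly.

```bash
python3 -m handwheel '[[-0.12,0.02,0.2,0,0,0],[0,0,0.2,0,0,0],[0,0,0.15,0,0,0],[0,0,0,0,0,0],[0,0,0,0,0,0]]'
python3 -m handwheel '[[0,0,0.1,0,0,0],[0,0,0.1,0,0,0],[0,0,0.08,0,0,0],[0,0,0,0,0,0]]'
python3 -c "
from h import *
s=observe();print(s['position'],s['force'],s['ft_torque'])"
```

```text
clock: 12.67
position: [0.6327, -0.005, 0.0433]
ee_rot: [3.142, 0.0, -0.001]
force: [0.2, 0.1, -3.7]
width: 0.25
gripper_force: 35.0
clock: 13.0
position: [0.6327, -0.005, 0.0377]
ee_rot: [3.142, 0.0, -0.001]
force: [0.3, 0.8, -2.6]
width: 0.251
gripper_force: 35.0
[ 0.63272136 -0.00502423  0.03770558] [ 0.29263768  0.80559038 -2.64178696] [-0.03007426  0.02396016  0.0603789 ]
```

```bash
python3 -m handwheel '[[0,0,0.08,0,0,0],[0,0,0.08,0,0,0],[0,0,0,0,0,0]]'
python3 -m handwheel '[[0,0,0.05,0,0,0],[0,0,0.04,0,0,0],[0,0,0,0,0,0],[0,0,0,0,0,0]]'
python3 -c "
from h import *
s=observe();print(s['position'],s['force'],s['ft_torque'])"
```

```text
clock: 13.25
position: [0.6328, -0.005, 0.0346]
ee_rot: [3.142, 0.0, -0.001]
force: [-0.2, -0.7, -3.6]
width: 0.253
gripper_force: 35.0
clock: 13.58
position: [0.6329, -0.0051, 0.0331]
ee_rot: [3.142, -0.0, -0.0]
force: [0.3, 0.4, -3.6]
width: 0.251
gripper_force: 35.0
[ 0.63292558 -0.005055    0.03310733] [ 0.32318103  0.36953199 -3.56924073] [0.08222404 0.00734975 0.01276378]
```

```bash
python3 -m handwheel '[[0,0,0.04,0,0,0],[0,0,0,0,0,0],[0,0,0,0,0,0]]'
python3 -m handwheel '[[0,0,0.04,0,0,0],[0,0,0,0,0,0],[0,0,0,0,0,0]]'
```

```text
clock: 13.83
position: [0.6331, -0.005, 0.0327]
ee_rot: [3.142, 0.0, 0.001]
force: [-1.1, -0.3, 1.4]
width: 0.253
gripper_force: 35.0
clock: 14.08
position: [0.6331, -0.005, 0.0326]
ee_rot: [3.141, 0.0, 0.001]
force: [-4.4, 0.3, 10.0]
width: 0.251
gripper_force: 35.0
```

Contact at exactly the predicted seated height. Release and lift.

```bash
python3 -m handwheel '[[0,0,-0.04,0,0,0],[0,0,0,0,0,0],[0,0,0,0,0,0],[0,0,0,0,0,0],[0,0,0,0,0,0]]' 0.6
python3 -m handwheel '[[0,0,-0.3,0,0,0],[0,0,-0.6,0,0,0],[0,0,-1,0,0,0],[0,0,-1,0,0,0],[-0.5,0,-1,0,0,0],[-1,0,-1,0,0,0],[-1,0,-1,0,0,0],[-1,0,-0.5,0,0,0]]'
python3 -m handwheel '[[-1,0,-0.5,0,0,0],[-1,0,0,0,0,0],[-1,0,0,0,0,0],[-0.3,0,0,0,0,0],[0,0,0,0,0,0]]'
python3 - <<'E'
from h import *
im=get_image("wrist");save(im,"w7")
for l in["disc","carrier"]:
    for r in place_of(l,"wrist")[:1]:
        u,v=r["point"];print(l,round(r["score"],2),np.round([u*640,v*400]),np.round(ray(im,u*640,v*400,.014 if l=="disc" else 0),4))
print(observe()["position"])
for r in place_of("analyser","wrist")+place_of("bay_mouth","wrist"): u,v=r["point"];print(r["score"],ray(im,u*640,v*400,0))
E
```

```text
clock: 14.5
position: [0.633, -0.005, 0.0322]
ee_rot: [3.142, 0.0, -0.0]
force: [-0.4, -0.2, -0.6]
width: 0.564
gripper_force: 0.0
clock: 15.17
position: [0.5634, -0.0047, 0.1638]
ee_rot: [-3.141, -0.0, -0.006]
force: [0.5, 0.8, 0.6]
width: 0.603
gripper_force: 0.0
clock: 15.58
position: [0.496, -0.0051, 0.1714]
ee_rot: [3.141, 0.0, 0.001]
force: [-0.3, 0.6, -0.3]
width: 0.598
gripper_force: 0.0
disc 0.91 [318.  43.] [ 0.6301 -0.0009  0.014 ]
[ 0.49827565 -0.00499207  0.17086648]
0.74 [ 0.63426673 -0.00621614  0.        ]
```

View pics/w7.png

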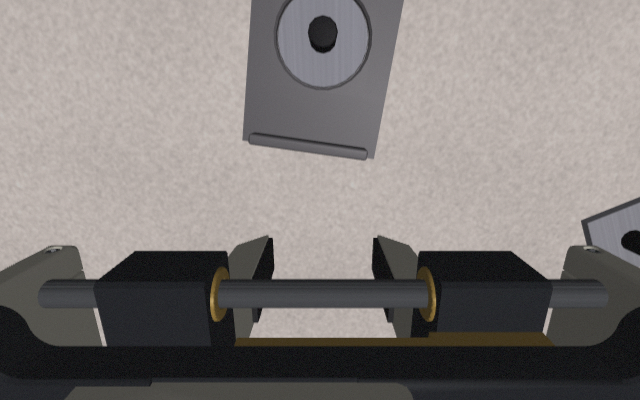

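Disc sits flat and concentric in the pocket at (322,35); the lip runs (247,136)–(368,155). Next, the analyser's pose from the scene camera.

```bash
python3 - <<'E'
from h import *
im=get_image("scene");save(im,"s2");c=im["image"][235:360,245:370,::-1]
cv2.imwrite("pics/s2c.png",cv2.resize(c,None,fx=4.8,fy=4.8,interpolation=cv2.INTER_CUBIC))
for r in place_of("analyser","scene")+place_of("bay_mouth","scene"): u,v=r["point"];print(r["score"],u*640,v*400,ray(im,u*640,v*400,0))
E
```

```text
0.64 310.272 229.32000000000002 [ 0.63072928 -0.00520424  0.        ]
0.6 312.384 260.0 [ 0.71665259 -0.00639591  0.        ]
0.6 179.584 175.67999999999998 [ 0.43631623 -0.35030496  0.        ]
```

View pics/s2c.png

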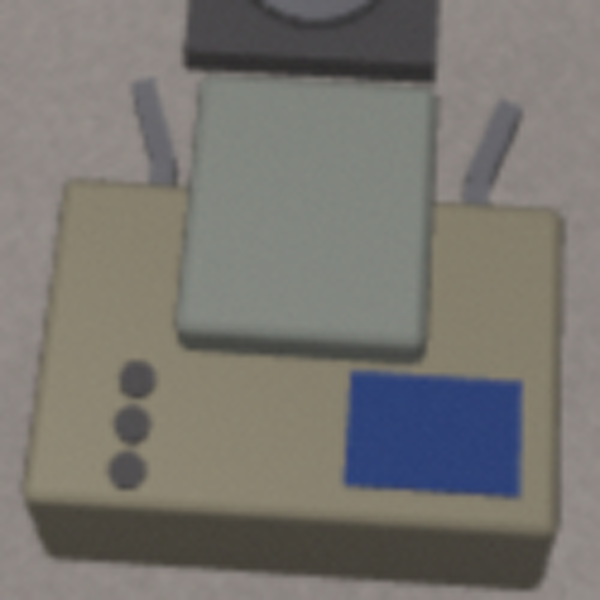

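Analyser crop: guide tips near crop (145,82) and (510,102), head front corners (202,80)/(433,88), housing front corners (66,182)/(562,210). Fitting the pose.

```bash
python3 - <<'E'
from h import *
from scipy.optimize import least_squares
im=get_image("scene")
obs=np.array([(157,82),(500,100),(66,181),(562,208),(200,80),(436,88),(175,160),(464,182)])/4.8+[245,235]
M=np.array([(-.01,-.088,.022),(-.01,.088,.022),(.08,-.115,.1),(.08,.115,.1),(.035,-.055,.125),(.035,.055,.125),(.035,-.072,.022),(.035,.072,.022)])
def W(q): 
    c,s=np.cos(q[2]),np.sin(q[2]); return M@np.array([[c,-s,0],[s,c,0],[0,0,1]]).T+[q[0],q[1],0]
f=least_squares(lambda q:(np.array([proj(im,p) for p in W(q)])-obs).ravel(),[.717,-.003,0],loss="soft_l1",f_scale=.7)
print(f.x,np.degrees(f.x[2]));print(f.fun.reshape(-1,2).round(1))
E
```

```text
[ 0.72051654 -0.00629762 -0.13887819] -7.95713399279372
[[-1.  -0.2]
 [-0.1  0. ]
 [-0.7 -0.1]
 [ 0.7  0.3]
 [-0.1 -1. ]
 [ 0.7  0.1]
 [ 0.   0.9]
 [ 0.2 -0.2]]
```

```bash
python3 -m handwheel '[[0,-0.5,0.5,0,0,1],[0,-0.45,0.8,0,0,1],[0,0,1,0,0,0],[0,0,1,0,0,0],[0,0,1,0,0,0],[0,0,1,0,0,0],[0,0,0.6,0,0,0],[0,0,0,0,0,0]]'
python3 - <<'E'
from h import *
s=observe();Rt=rot(s["ee_rot"]);print(Rt,Rt.T@(np.array([.499,.0138,.010])-s["position"])/.02)
im=get_image("wrist");save(im,"w8")
for r in trace("carrier","wrist")[:1]:
    m=r["region"].astype(np.uint8);cs,_=cv2.findContours(m,cv2.RETR_EXTERNAL,cv2.CHAIN_APPROX_NONE);k=max(cs,key=cv2.contourArea)
    for q in cv2.approxPolyDP(k,5,True): print(q[0],ray(im,*q[0],.022)[:2])
E
```

```text
clock: 16.7
position: [0.496, 0.0138, 0.0499]
ee_rot: [3.133, -0.219, -0.007]
force: [0.2, 0.7, 0.3]
width: 0.599
gripper_force: 0.0
[[ 9.90299812e-01 -1.38879528e-01 -4.33123025e-03]
 [-1.38882284e-01 -9.90308838e-01 -3.40807383e-04]
 [-4.24192443e-03  9.39032638e-04 -9.99990562e-01]] [ 0.15753839 -0.02056467  1.9951195 ]
[196   0] [0.6358174  0.06126791]
[215 176] [0.54251336 0.07399004]
[224 183] [0.53743501 0.06955517]
[416 185] [ 0.51963679 -0.04760083]
[428 175] [ 0.52493675 -0.05520411]
[447   0] [ 0.61752884 -0.06889688]
[399   0] [ 0.62102794 -0.04399285]
[375  49] [ 0.59947421 -0.02942958]
[331  73] [ 0.59074597 -0.00404817]
[282  61] [0.60060709 0.02189472]
[259  36] [0.6145603  0.03198381]
[245   0] [0.63224883 0.0358694 ]
```

```bash
python3 -m handwheel '[[0,0,0.8,0,0,0],[0,0,0.8,0,0,0],[0.2,0,0.4,0,0,0],[0.4,0,0,0,0,0],[0.4,0,0,0,0,0],[0,0,0,0,0,0]]'
python3 -m handwheel '[[0.1,0,0,0,0,0],[0.1,0,0,0,0,0],[0.1,0,0,0,0,0],[0.1,0,0,0,0,0],[0.1,0,0,0,0,0],[0,0,0,0,0,0]]'
python3 - <<'E'
from h import *
s=observe();print(s["position"],s["force"])
im=get_image("wrist");save(im,"w9")
E
```

```text
clock: 17.3
position: [0.5207, 0.011, 0.0135]
ee_rot: [-3.133, 0.22, -0.006]
force: [0.8, -1.1, 0.5]
width: 0.6
gripper_force: 0.0
clock: 17.8
position: [0.5259, 0.0098, 0.0122]
ee_rot: [3.134, -0.219, -0.004]
force: [-5.8, 1.1, 3.1]
width: 0.601
gripper_force: 2.5
[0.52593761 0.0098133  0.01223373] [-5.80223448  1.13577213  3.07246529]
```

```bash
python3 -m handwheel '[[0.15,-0.02,0,0,0,0],[0.3,-0.04,0,0,0,0],[0.3,-0.04,0,0,0,0],[0.3,-0.04,0,0,0,0],[0.3,-0.04,0,0,0,0],[0.3,-0.04,0,0,0,0],[0.3,-0.04,0,0,0,0],[0.1,-0.02,0,0,0,0]]'
python3 - <<'E'
from h import *
s=observe();print(s["position"],s["force"],s["ee_rot"])
im=get_image("wrist");save(im,"w10");cv2.imwrite("pics/w10.png",im["image"][:,:,::-1])
sc=get_image("scene");save(sc,"s3")
E
```

```text
clock: 18.52
position: [0.5699, 0.0096, 0.0123]
ee_rot: [-3.134, 0.219, -0.001]
force: [-4.2, -0.5, 0.9]
width: 0.598
gripper_force: 2.1
[0.56993657 0.00958794 0.01230521] [-4.17673952 -0.53566078  0.87659205] [-3.13377912e+00  2.19483841e-01 -1.32299124e-03]
```

View pics/w10.png

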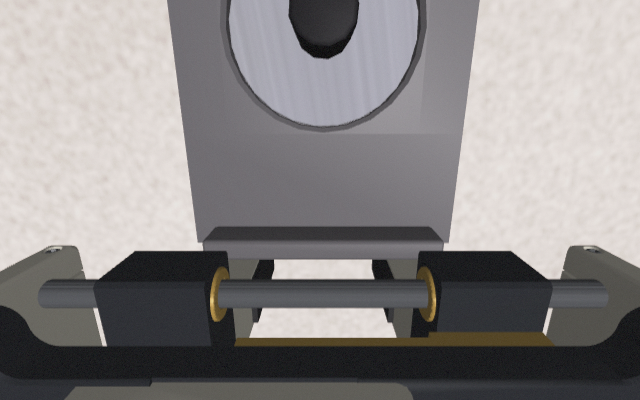

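Carrier is square to the tool and centred (lip 204–443), disc seated. Continue.

```bash
python3 -m handwheel '[[0.2,-0.02,0,0,0,0],[0.3,-0.04,0,0,0,0],[0.3,-0.04,0,0,0,0],[0.3,-0.04,0,0,0,0],[0.3,-0.04,0,0,0,0],[0.3,-0.04,0,0,0,0],[0.2,-0.02,0,0,0,0],[0,0,0,0,0,0]]'
python3 - <<'E'
from h import *
s=observe();print(s["position"],s["force"],s["ee_rot"])
im=get_image("wrist");sc=get_image("scene");sd=get_image("side")
w=cv2.resize(im["image"],(480,300));a=cv2.resize(sc["image"][180:305,240:390],(400,300),interpolation=cv2.INTER_CUBIC);b=cv2.resize(sd["image"][110:235,190:390],(480,300),interpolation=cv2.INTER_CUBIC)
o=np.zeros((600,800,3),np.uint8);o[:300,:480]=w;o[300:,:480]=b;o[:240,480:]=cv2.resize(a,(320,240));cv2.imwrite("pics/m1.png",o[:,:,::-1])
E
```

```text
clock: 19.28
position: [0.6085, 0.0091, 0.0124]
ee_rot: [-3.134, 0.219, -0.003]
force: [0.1, 0.5, 0.1]
width: 0.597
gripper_force: 0.0
[0.6085095  0.00913132 0.01243297] [0.07521262 0.47221381 0.12426699] [-3.13359623e+00  2.19170739e-01 -2.86019945e-03]
```

View pics/m1.png

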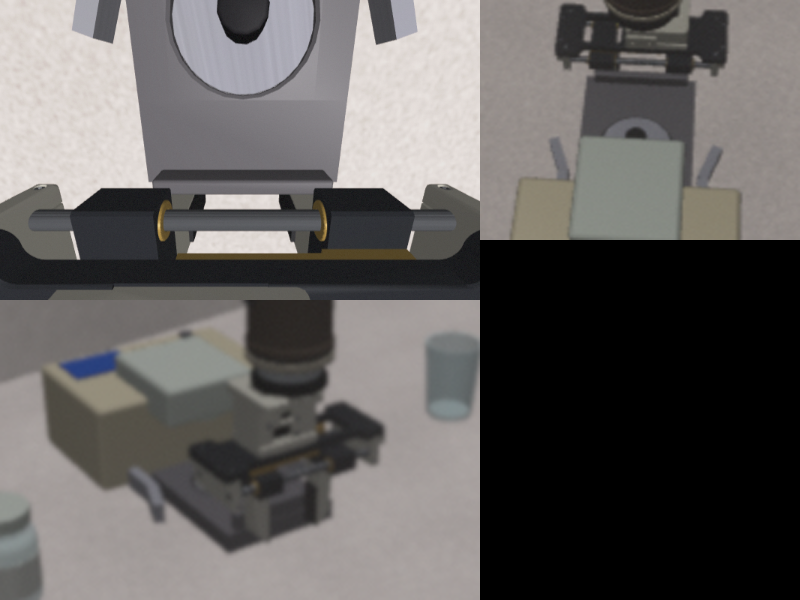

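Wrist view: inner guide tips at about (93,37) and (390,44) are symmetric about the carrier (149–338), yaw is aligned, and the disc is seated. Push straight in, slowly.

```bash
python3 -m handwheel '[[0.1,0,0,0,0,0],[0.2,0,0,0,0,0],[0.2,0,0,0,0,0],[0.2,0,0,0,0,0],[0.1,0,0,0,0,0]]'
python3 -m handwheel '[[0.1,0,0,0,0,0],[0.1,0,0,0,0,0],[0.1,0,0,0,0,0]]'
```

```text
clock: 19.85
position: [0.6221, 0.007, 0.0122]
ee_rot: [3.134, -0.219, -0.003]
force: [-7.0, 0.9, 5.3]
width: 0.601
gripper_force: 3.3
clock: 20.1
position: [0.6275, 0.0063, 0.0123]
ee_rot: [3.134, -0.218, -0.004]
force: [-16.4, 4.2, 10.9]
width: 0.601
gripper_force: 9.8
```

```bash
python3 -m handwheel '[[0.05,0,0,0,0,0],[0,0,0,0,0,0],[0,0,0,0,0,0]]'
python3 - <<'E'
from h import *
s=observe();print(s["position"],s["force"],s["ft_torque"])
im=get_image("wrist");sc=get_image("scene")
o=np.zeros((600,640,3),np.uint8);o[:400]=im["image"];o[400:,:266]=cv2.resize(sc["image"][180:305,240:390],(266,200),interpolation=cv2.INTER_CUBIC);cv2.imwrite("pics/m2.png",o[:,:,::-1])
E
```

```text
clock: 20.35
position: [0.6274, 0.0063, 0.012]
ee_rot: [3.134, -0.218, -0.007]
force: [-10.3, 1.3, 6.6]
width: 0.603
gripper_force: 4.8
[0.62735367 0.00634867 0.01202228] [-10.33997427   1.28293589   6.60628917] [ 0.26911922  1.91560536 -0.10092198]
```

View pics/m2.png

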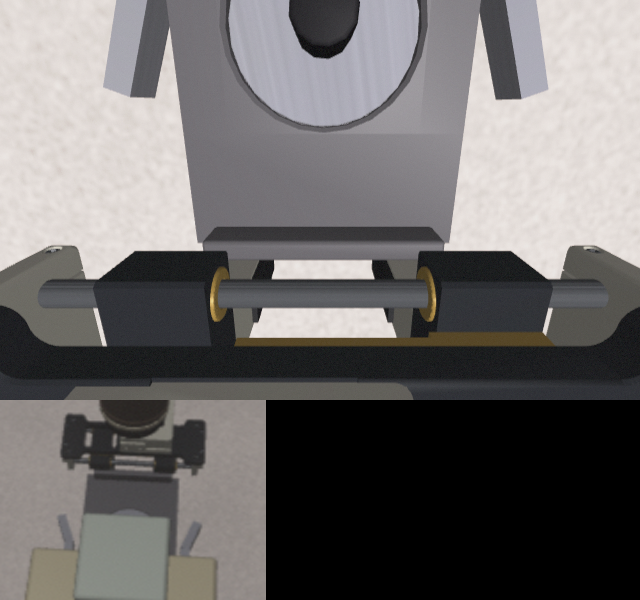

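Carrier square; guide tips (bottom, inner) at (155,97) and (497,99). I'll compute the remaining gap from the tips-to-rear-edge distance (70 mm when home).

```bash
python3 - <<'E'
from h import *
im=get_image("wrist");Rt=rot(observe()["ee_rot"]);P=observe()["position"]
f=lambda u,v,z:(Rt.T@(ray(im,u,v,z)-P))[:2].round(4)
for n,u,v,z in[("tipL bot",155,97,0),("tipR bot",497,99,0),("tipL top",131,96,.022),("tipR top",521,93,.022),("tipL outer top",105,88,.022),("tipR o",547,90,.022),("rearL",197,241,.022),("rearR",449,241,.022),("pocket near",323,131,.022)]: print(n,f(u,v,z))
E
```

```text
tipL bot [ 0.0834 -0.0874]
tipR bot [0.0823 0.0909]
tipL top [ 0.0833 -0.087 ]
tipR top [0.0845 0.0896]
tipL outer top [ 0.0867 -0.0981]
tipR o [0.0857 0.1011]
rearL [ 0.0116 -0.0656]
rearR [0.0115 0.0657]
pocket near [0.0677 0.    ]
```

```bash
python3 -m handwheel '[[0.08,0,0,0,0,0],[0.08,0,0,0,0,0],[0,0,0,0,0,0]]'
python3 -m handwheel '[[0.08,0,0,0,0,0],[0.08,0,0,0,0,0],[0,0,0,0,0,0]]'
```

```text
clock: 20.75
position: [0.6273, 0.0063, 0.0116]
ee_rot: [3.133, -0.218, -0.016]
force: [-20.1, 3.1, 14.6]
width: 0.599
gripper_force: 10.2
clock: 21.0
position: [0.6272, 0.0063, 0.0112]
ee_rot: [3.133, -0.217, -0.026]
force: [-31.0, 3.8, 21.8]
width: 0.602
gripper_force: 15.4
```

Firmly against the stop. Back off, straighten up and clear.

```bash
python3 -m handwheel '[[-0.15,0,0,0,0,0],[-0.15,0,0,0,0,0],[-0.3,0,0,0,0,0],[-0.6,0,0,0,0,0],[-0.8,0,0,0,0,0],[-0.8,0,-0.3,0,0,0],[-0.5,0,-0.8,0,0,0],[0,0,-1,0,0,0]]'
python3 -m handwheel '[[0,0,-1,0,0,0],[0,0,-1,0,0,0],[0,0,-1,0,0,0],[0,0,-1,0,0,0],[0,0,-0.5,0,0,0],[0,0,0,0,0,0],[0,0,0,0,0,0]]'
python3 - <<'E'
from h import *
im=get_image("wrist");sc=get_image("scene");sd=get_image("side")
o=np.zeros((600,800,3),np.uint8);o[:400,:640]=im["image"];o[400:,:266]=cv2.resize(sc["image"][180:305,240:390],(266,200),interpolation=cv2.INTER_CUBIC)
o[400:,270:590]=cv2.resize(sd["image"][110:235,190:390],(320,200),interpolation=cv2.INTER_CUBIC);cv2.imwrite("pics/m3.png",o[:,:,::-1])
E
```

```text
clock: 21.67
position: [0.568, 0.0144, 0.0538]
ee_rot: [3.133, -0.218, -0.005]
force: [0.5, -0.1, 0.5]
width: 0.601
gripper_force: 0.0
clock: 22.25
position: [0.5711, 0.0141, 0.1443]
ee_rot: [3.134, -0.219, 0.002]
force: [-0.3, 0.3, -0.6]
width: 0.6
gripper_force: 0.0
```

View pics/m3.png

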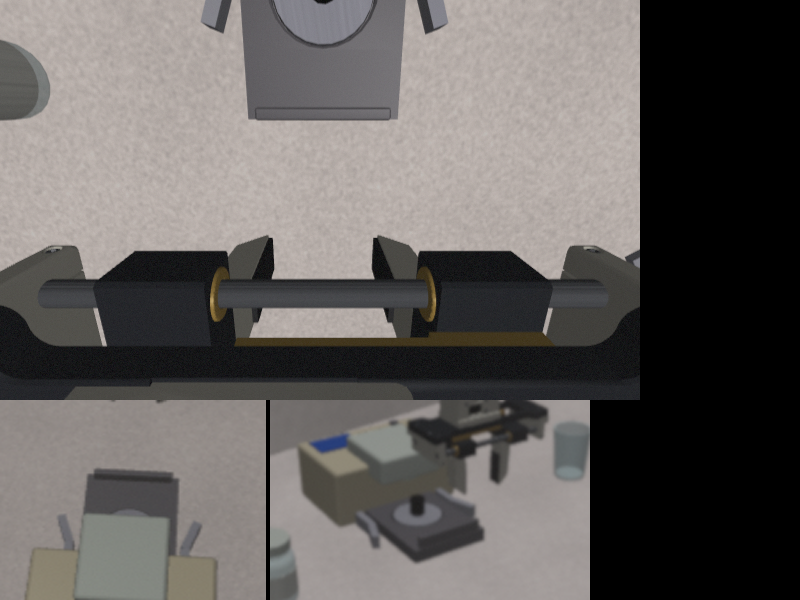

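Carrier is square in the bay, the guide gaps look even, the disc lies flat, and the gripper is clear. Handing in.

```bash
python3 -c "
from cell import sign_off;print(sign_off())"
```

```text
the job is handed in; nothing more can be done
None
```

The disc is seated flat in the carrier's pocket, and the carrier was slid along the bench into the bay, square against the stop, then let go. I handed the job in at about 22 s; I never touched the tile, jar, beaker or basket.

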